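# Set the kimchi fridge's left compartment to ripen

### The arm

A 7-joint arm with a two-finger parallel gripper is mounted at the origin on the work surface. World frame = base frame: x ahead of the robot, y to its left, z up, the work surface at z = 0. Lengths are in m, angles in rad, forces in N, time in s.
With the tool pointing down it reaches from about 0.4 to 0.85 m from the base axis. Payload 10.4 kg.
Tool frame: the origin (TCP) lies between the finger pads; the fingertips stand 19 mm ahead of it and the grasp point (between the pads) is the TCP (manip.tips_ahead is the distance from the TCP to the fingertips, in m); z points along the fingers, y is the line along which they close (so a half turn about z gives the same grasp; the last joint's range is limited). The gripper opens to 85 mm and grips with 20 to 120 N. Pads are 22 mm wide; open, the fingers measure 114 mm over their backs; the gripper's body (76 mm by 85 mm) begins 54 mm behind the grasp point. The pads swing forward as they close: fully open they stand 13 mm farther back than shut.
Start: joints at [1.214, 0.332, -0.065, 1.46, 0.022, 1.35, -0.088], TCP at [0.205, -0.591, 0.25] pointing down, gripper open.
Joint ranges: [-2.6, 2.6], [-0.5, 2.12], [-1.47, 1.34], [0.16, 2.42], [-1.27, 4.41], [0.06, 2.06], [-2.6, 2.6]. Speed limits (rad/s): [2.22, 2.22, 2.79, 2.79, 3.14, 3.14, 3.14].

### API

Orientations are given as a unit quaternion [x, y, z, w].
In Python, from workcell import manip, viewer gives the robot as it stands.
- The arm moves only by the tool arm_command, never from a script. Its argument "series" is text: rows parted by semicolons, each of 5 numbers parted by spaces: the closure, from 0 (fully open) to 1 (shut), then the shift along the tool's x, y, z normalised to -1 to 1, where 1 is 0.4 m, then the turn about the tool's z normalised to -1 to 1, where 1 is 180 degrees. In form: jaw tx ty tz spin; .... A call has exactly 10 rows; each row shifts and turns the commanded pose from where the row before left it, along the tool's axes as they then stand; what a row does not reach is not made up. A row lasts 1/8 s, in which the tool goes at most 62.5 mm and 10.7 degrees, less where a joint would pass 70% of its speed; a pose out of reach is approached as far as the arm can. A call with a number of a shift or a turn outside -1 to 1 is refused whole. A call with a gripper value outside its range is refused whole. The fingers move at their own pace and stop on an object; "newtons" is the grip in N (left out, the last holds). Time passes only in rows, so rows that do not move let the fingers close, or fill a call up. It gives the time, the measured TCP pose, the force, the opening and the grip force at its end, in the units of the state.
- manip.get_obs(): the state, without advancing time (a new reading comes with each control period).
- viewer.camera(name): name is "scene" or "top" or "wrist"; returns a dict with "pixels" (420x560x3 uint8, red, green, blue), "intrinsics" (3x3 intrinsics, pixels), "extrinsics" (4x4, takes a point from world to camera coordinates). Camera axes: x right, y up, looking along -z (the intrinsics and any distortion apply to the point x, -y, -z); pixel columns grow to the right and rows downward; lengths in m; the calibration is good to about 2 mm. A picture is of the moment at which its call begins. There is no depth.
- manip.hand_in(): hands the job in; it is judged then, once.
The state is a dict: "clock": time; "joint_pos": joint angles; "joint_velocities": joint speeds; "tau": joint torques, N m; "position": TCP position; "ee_rot": TCP orientation; "ft_force": force on the tool from outside, world axes, zero at the start; "torque": the same for the moment, N m; "grip_width": opening from 0.0 (shut) to 1.0 (fully open); "grasp_force": force on a finger pad.
Only numpy, scipy, OpenCV 4.12 (cv2) and the standard library are available. Lean on these libraries where they do the work, as an engineer would, in place of code of your own. Each camera call takes 0.05 s, during which the arm holds its last target. There are 200 camera calls.

### The job

Set the left compartment of the kimchi fridge to ripening at its key panel, with a light fingertip press on each key, letting each key come up again before the next: first the amber padlock key to unlock, then the white left-compartment key, then the red ripening key, and last the amber padlock key again to lock the panel. Do not press the grey or blue keys, push no harder than a key needs, and leave the dish, pink container and chopsticks as they stand; finish with the hand clear of the fridge.

Things in the scene. Friction and masses are not known exactly. Their poses are not given: they have to be found in the camera images.
- fridge: pearl-white chest kimchi fridge, 780 x 600 x 880 mm, fixed. Two lids (tops 30 mm above the panel); before them a glossy black key panel, 246 x 70 mm, at the robot end. Origin: middle of the panel's face; x along the key row away from the robot, y to the fridge's front, z up. Keys from +x (left) to -x: amber, white, grey, red, blue. Height varies 30 mm. Over 20 N on it is too hard
- key_lock (a joint): travel of the amber key (padlock mark), number 1 of five from the left as seen from the fridge's front. m: 0 = up, 0.006 = fully down, registers from 0.002. Sprung: starts to move at about 1.5 N, 3.5 N at 2 mm, 5.2 N at 4 mm, 7 N fully down on a hard stop (then still 2 mm above the panel); springs back when let go
- key_lock_top (a point): middle of the top face of the amber key, 30 mm along the row x 24 mm, standing 8 mm above the black panel; keys are 46 mm apart (16 mm gaps); goes straight down with the key
- key_left (a joint): travel of the white key (left compartment: a two-part frame with its left half filled), number 2 of five from the left as seen from the fridge's front. m: 0 = up, 0.006 = fully down, registers from 0.002. Sprung: starts to move at about 1.5 N, 3.5 N at 2 mm, 5.2 N at 4 mm, 7 N fully down on a hard stop (then still 2 mm above the panel); springs back when let go
- key_left_top (a point): middle of the top face of the white key, 30 mm along the row x 24 mm, standing 8 mm above the black panel; keys are 46 mm apart (16 mm gaps); goes straight down with the key
- key_right (a joint): travel of the grey key (right compartment: a two-part frame with its right half filled), number 3 of five from the left as seen from the fridge's front. m: 0 = up, 0.006 = fully down, registers from 0.002. Sprung: starts to move at about 1.5 N, 3.5 N at 2 mm, 5.2 N at 4 mm, 7 N fully down on a hard stop (then still 2 mm above the panel); springs back when let go
- key_right_top (a point): middle of the top face of the grey key, 30 mm along the row x 24 mm, standing 8 mm above the black panel; keys are 46 mm apart (16 mm gaps); goes straight down with the key
- key_ripen (a joint): travel of the red key (ripening: three upright white wisps), number 4 of five from the left as seen from the fridge's front. m: 0 = up, 0.006 = fully down, registers from 0.002. Sprung: starts to move at about 1.5 N, 3.5 N at 2 mm, 5.2 N at 4 mm, 7 N fully down on a hard stop (then still 2 mm above the panel); springs back when let go
- key_ripen_top (a point): middle of the top face of the red key, 30 mm along the row x 24 mm, standing 8 mm above the black panel; keys are 46 mm apart (16 mm gaps); goes straight down with the key
- key_cold (a joint): travel of the blue key (cold storage: white snowflake), number 5 of five from the left as seen from the fridge's front. m: 0 = up, 0.006 = fully down, registers from 0.002. Sprung: starts to move at about 1.5 N, 3.5 N at 2 mm, 5.2 N at 4 mm, 7 N fully down on a hard stop (then still 2 mm above the panel); springs back when let go
- key_cold_top (a point): middle of the top face of the blue key, 30 mm along the row x 24 mm, standing 8 mm above the black panel; keys are 46 mm apart (16 mm gaps); goes straight down with the key
- dish: black ceramic dish, loose, 120 mm across, 32 mm high, on the lid behind the keys; origin under its middle, z up
- pink_box: pink plastic flip-top container, loose, 98 x 142 mm, 66 mm high, on the lid behind the keys; origin under its middle, z up
- chopstick_a: flat stainless chopstick, loose, 220 x 8 x 5 mm, lying on the lid next to the key strip, along x of the fridge; origin under its middle
- chopstick_b: the second chopstick, the same, lying 35 mm further from the keys; origin under its middle

How it is judged:
By the outcome, as a careful person would: the job done as asked, in the order asked, and still so for the second after the job is handed in, with the robot touching nothing.
It also fails if it takes over 58 s, if anything falls off the work surface, if the arm or the gripper's body presses on something with over 40 N, if the wrist force passes 120 N, or if a joint passes its speed limit or range.

## Working session

There is one attempt and no reset: what is moved stays moved. The work goes in short steps, Python scripts to look and compute and a tool call to move; the robot and the scene stay as the last step left them, time stands still between calls to the robot, and variables do not carry over. Pictures are saved under pics/ and viewed, at most 10 in all, crops included, and the job is handed in when it is done.

Besides the shell and the picture viewer there is one more tool, called after "Request:" as a command line: name --argument value ..., lists and objects as JSON in quotes. arm_command: Moves the arm, as the interface text tells. Scaled input: -1 to 1 covers 0.4 m each way for a shift and 180 degrees each way for a turn. Its arguments: {"type":"object","properties":{"series":{"type":"string"},"newtons":{"type":"number"}},"required":["series"]}

```bash
mkdir -p pics
cat > h.py <<'E'
import numpy as np, cv2
from workcell import manip, viewer
def snap(n,f):
    c=viewer.camera(n); cv2.imwrite(f'pics/{f}.png',c['pixels'][:,:,::-1]); np.savez(f'pics/{f}.npz',K=c['intrinsics'],E=c['extrinsics']); return c
def P(f):
    d=np.load(f'pics/{f}.npz'); return d['K'],d['E']
def ray(f,uv):
    K,E=P(f); p=np.linalg.inv(K)@[uv[0],uv[1],1]; d=E[:3,:3].T@np.array([p[0],-p[1],-p[2]]); return -E[:3,:3].T@E[:3,3],d/np.linalg.norm(d)
def tri(obs):
    A=np.zeros((3,3));b=np.zeros(3)
    R=[ray(f,u) for f,u in obs]
    for o,d in R:
        M=np.eye(3)-np.outer(d,d);A+=M;b+=M@o
    x=np.linalg.solve(A,b); return x,[np.linalg.norm((np.eye(3)-np.outer(d,d))@(x-o)) for o,d in R]
E
python3 - <<'E'
from h import *
a=[snap(n,n+'0')['pixels'] for n in('scene','top','wrist')]
for n in('scene0','top0','wrist0'): print(P(n)[0].tolist(),P(n)[1].round(4).tolist())
cv2.imwrite('pics/all.png',cv2.resize(np.vstack([np.hstack(a[:2]),np.hstack([a[2],a[2]*0])])[:,:,::-1],(800,600),interpolation=cv2.INTER_AREA))
print(manip.get_obs(),manip.tips_ahead)
E
```

```text
[[488.6502004110402, 0.0, 272.09335067486927], [0.0, 488.6502004110402, 213.45618068869533], [0.0, 0.0, 1.0]] [[-0.6155, 0.788, 0.0099, 0.3782], [-0.5482, -0.4371, 0.7131, 0.1882], [0.5662, 0.4335, 0.701, -1.2868], [0.0, 0.0, 0.0, 1.0]]
[[478.09581191948223, 0.0, 284.93802135089817], [0.0, 478.09581191948223, 206.04957865620725], [0.0, 0.0, 1.0]] [[-0.0107, -0.9999, 0.0008, -0.0166], [0.9884, -0.0104, 0.1518, -0.6117], [-0.1518, 0.0024, 0.9884, -0.965], [0.0, 0.0, 0.0, 1.0]]
[[294.2152900218717, 0.0, 279.47758601316406], [0.0, 294.2152900218717, 212.74160695397865], [0.0, 0.0, 1.0]] [[0.3288, -0.9444, -0.0011, -0.624], [0.9057, 0.3157, -0.2829, 0.0377], [0.2675, 0.092, 0.9592, -0.379], [0.0, 0.0, 0.0, 1.0]]
{'clock': 0.15, 'joint_pos': array([ 1.21438776,  0.33272961, -0.06472689,  1.4607626 ,  0.02161453,
        1.34989562, -0.08852564]), 'joint_velocities': array([ 0.00156818, -0.00106455, -0.00029899, -0.00392068, -0.00061217,
        0.00048113,  0.00088551]), 'tau': array([ 8.01831738e-04, -6.25826669e+01,  4.95632202e-02, -3.91855824e+01,
        1.64409267e-02,  7.47602375e-03, -8.02281335e-06]), 'position': array([ 0.20470037, -0.59024243,  0.24969016]), 'ee_rot': array([ 9.86101958e-01,  1.66140382e-01, -1.17372539e-04, -5.36851026e-04]), 'ft_force': array([-0.07542942,  0.37760422, -0.35303358]), 'torque': array([0.02285812, 0.02867096, 0.01919714]), 'grasp_force': 0.0, 'grip_width': 1.0003316076796038} 0.019
```

View pics/all.png

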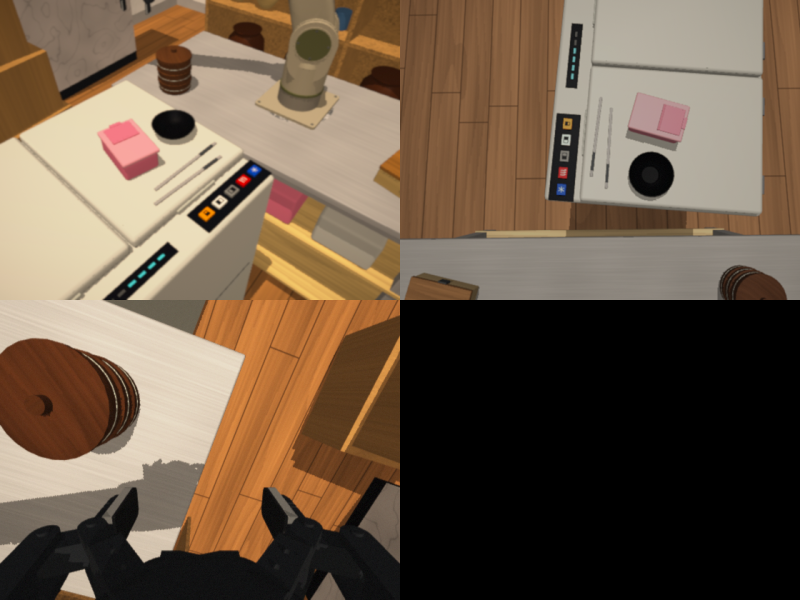

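The montage shows the key panel at about (325,275) px in the full scene image and about (228,220) px in the full top image. The arm stands well to the right of it. I'll enlarge both.

Run:
```python
from h import *
s=cv2.imread('pics/scene0.png')[215:335,255:390]; t=cv2.imread('pics/top0.png')[150:290,190:310]
a=cv2.resize(s,None,fx=4,fy=4,interpolation=cv2.INTER_CUBIC);a=cv2.resize(a,(400,356)); 
# scale: scene 135x120 -> x4 ; top 120x140 -> x4
a=cv2.resize(s,(405,360),interpolation=cv2.INTER_CUBIC); b=cv2.resize(t,(360,420),interpolation=cv2.INTER_CUBIC)
o=np.zeros((420,780,3),np.uint8); o[:360,:405]=a; o[:,410:770]=b
cv2.imwrite('pics/crop.png',o)
# colour blobs
for n in('scene0','top0'):
    im=cv2.imread(f'pics/{n}.png'); h=cv2.cvtColor(im,cv2.COLOR_BGR2HSV)
    x0,x1,y0,y1=(255,390,215,335) if n[0]=='s' else (205,260,150,290)
    for nm,lo,hi in(('amber',(12,150,120),(28,255,255)),('red',(174,130,100),(180,255,255)),('red0',(0,150,120),(6,255,255)),('blue',(105,130,80),(125,255,255))):
        m=cv2.inRange(h,lo,hi)[y0:y1,x0:x1]; k,l,st,c=cv2.connectedComponentsWithStats(m)
        for i in range(1,k):
            if st[i,4]>40: print(n,nm,st[i]+[x0,y0,0,0,0],c[i]+[x0,y0])
```

```text
scene0 amber [278 289  23  21 282] [288.80496454 298.87588652]
scene0 amber [364 304  26  31 578] [377.4532872  322.17301038]
scene0 red [374 252  16  53 555] [383.59459459 280.35855856]
scene0 red0 [330 244  21  18 185] [340.37837838 252.69189189]
scene0 blue [346 230  20  18 183] [355.21311475 238.71584699]
top0 amber [228 165  13  16 163] [234.28220859 172.98159509]
top0 red0 [221 234  14  16 114] [227.64912281 241.33333333]
top0 blue [219 257  14  17 157] [225.55414013 264.57324841]
```

View pics/crop.png

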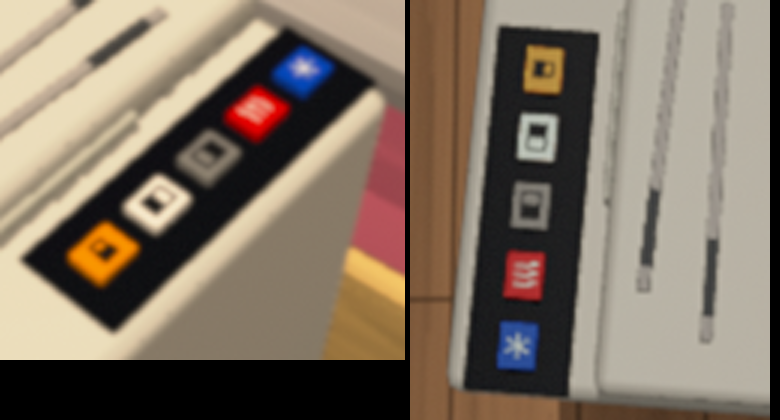

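The crop shows the five keys in the stated order, amber to blue. Their centres run from (103,250) to (302,69) in the scene crop and from (544,69) to (517,345) in the top crop.

Run:
```python
from h import *
from scipy.optimize import least_squares
s=np.array([(103,250),(157,202),(208,156),(257,110),(302,69)])/3+[254.7,214.7]
t=np.array([(134,69),(128,137),(121,206),(114,275),(107,345)])/3+[189.7,149.7]
for a,b in zip(s,t): x,r=tri([('scene0',a),('top0',b)]); print(x.round(4),np.round(r,4))
def proj(f,X):
    K,E=P(f); c=X@E[:3,:3].T+E[:3,3]; c=c*[1,-1,-1]; u=c@K.T; return u[:,:2]/u[:,2:]
k=np.arange(2,-3,-1)*.046
def keys(p): return np.array(p[:3])+np.outer(k,[np.cos(p[3]),np.sin(p[3]),0])
f=lambda p:np.r_[(proj('scene0',keys(p))-s).ravel(),(proj('top0',keys(p))-t).ravel()]
r=least_squares(f,[.5,.2,-.05,0]); print(r.x,keys(r.x).round(4)); print(r.fun.round(2))
o=manip.get_obs()
from scipy.spatial.transform import Rotation as R
print(R.from_quat(o['ee_rot']).as_matrix().round(3))
```

```text
[0.6713 0.0781 0.1062] [0.0001 0.0001]
[0.6253 0.0819 0.1049] [0. 0.]
[0.5792 0.086  0.1044] [0.0003 0.0003]
[0.5334 0.0901 0.1065] [0.0003 0.0003]
[0.488  0.0941 0.1065] [0.0005 0.0005]
[ 0.57945635  0.08605375  0.10571073 -0.08697234] [[0.6711 0.0781 0.1057]
 [0.6253 0.0821 0.1057]
 [0.5795 0.0861 0.1057]
 [0.5336 0.09   0.1057]
 [0.4878 0.094  0.1057]]
[-0.01  0.08  0.11 -0.29  0.19 -0.39 -0.01  0.37  0.26  0.25  0.01  0.16
 -0.11 -0.05  0.06 -0.27  0.21 -0.16  0.32 -0.03]
[[ 0.945  0.328 -0.   ]
 [ 0.328 -0.945  0.001]
 [-0.    -0.001 -1.   ]]
```

Run:
```python
from h import *
print(tri([('scene0',(244,68)),('top0',(483,390))]))
```

```text
(array([ 0.27098304, -0.35330562,  0.20469985]), [np.float64(0.0007333585029760084), np.float64(0.0007333585029760395)])
```

Request:
arm_command --series "1 0 0 -0.025 -0.0366; 1 0 0 -0.025 -0.0366; 1 0 0 -0.025 -0.0366; 1 0 0 -0.025 -0.0366; 1 0 0 -0.025 -0.0366; 1 0 0 -0.025 -0.0366; 1 0 0 -0.025 -0.0366; 1 0 0 -0.025 -0.0366; 1 0 0 -0.025 -0.0366; 1 0 0 -0.025 -0.0366" --newtons 20

```text
clock: 1.4
position: [0.2047, -0.5904, 0.3503]
ee_rot: [0.736, 0.677, 0.0, -0.0]
ft_force: [0.2, -0.1, 0.3]
grip_width: -0.001
grasp_force: 0.0
```

Request:
arm_command --series "1 0.088 0.051 0 0; 1 0.088 0.051 0 0; 1 0.088 0.051 0 0; 1 0.088 0.051 0 0; 1 0.088 0.051 0 0; 1 0.088 0.051 0 0; 1 0.088 0.051 0 0; 1 0.088 0.051 0 0; 1 0.088 0.051 0 0; 1 0.088 0.051 0 0"

```text
clock: 2.65
position: [0.4392, -0.2564, 0.3502]
ee_rot: [0.737, 0.676, -0.0, -0.0]
ft_force: [0.1, -0.5, -0.1]
grip_width: -0.004
grasp_force: 0.0
```

Request:
arm_command --series "1 0.098 0.056 0 0; 1 0.098 0.056 0 0; 1 0.098 0.056 0 0; 1 0.098 0.056 0 0; 1 0.098 0.056 0 0; 1 0.098 0.056 0 0; 1 0.098 0.056 0 0; 1 0.098 0.056 0 0; 1 0.098 0.056 0 0; 1 0 0 0 0"

```text
clock: 3.9
position: [0.6704, 0.0804, 0.3486]
ee_rot: [0.735, 0.678, -0.0, -0.002]
ft_force: [-1.2, 0.2, 0.1]
grip_width: 0.002
grasp_force: 0.0
```

```bash
cat >> h.py <<'E'
from scipy.spatial.transform import Rotation as R
def go(X):
    o=manip.get_obs(); M=R.from_quat(o['ee_rot']).as_matrix(); print('pos',o['position'].round(4),'yaw_y',np.degrees(np.arctan2(M[1,1],M[0,1])).round(2),'z',M[:,2].round(4),'f',o['ft_force'].round(2))
    print('units',(M.T@(np.array(X)-o['position'])/.4).round(4))
E
python3 - <<'E'
from h import *
go([.6711,.0781,.1057+.019+.03])
snap('wrist','w1')
im=cv2.imread('pics/w1.png'); cv2.imwrite('pics/w1b.png',cv2.resize(im,(800,600)))
E
```

```text
pos [0.6704 0.0804 0.3486] yaw_y -4.69 z [-0.0025  0.0021 -1.    ] f [-1.18  0.15  0.07]
units [-0.0065  0.0035  0.4847]
```

View pics/w1b.png

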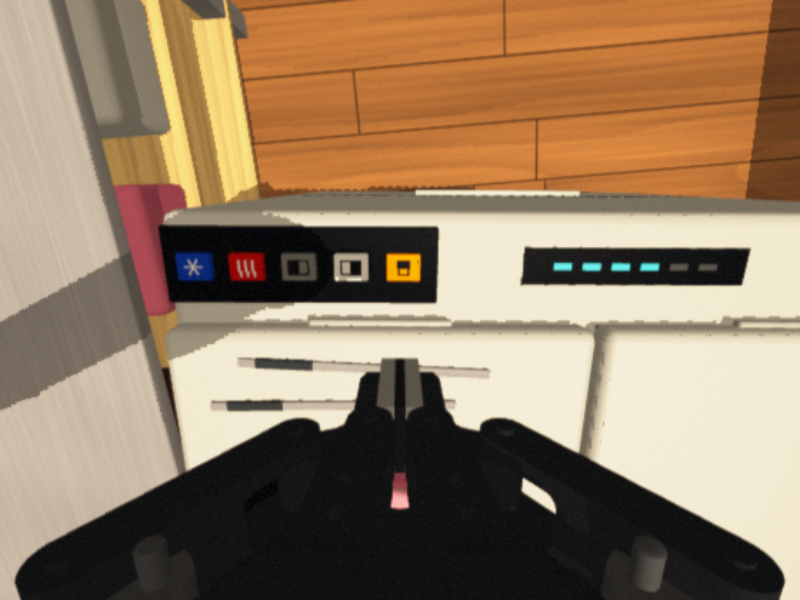

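The wrist view shows the keys at (195,267) blue, (247,267) red, (299,268) grey, (351,268) white and (403,268) amber. The closed fingertips are narrow, at about (400,365). I'll refine the key positions with this view as a third measurement.

Run:
```python
from h import *
s=np.array([(103,250),(157,202),(208,156),(257,110),(302,69)])/3+[254.7,214.7]
t=np.array([(134,69),(128,137),(121,206),(114,275),(107,345)])/3+[189.7,149.7]
w=np.array([(403.5,267.5),(351,268),(299,267.5),(247,267),(195,267)])*.7-.15
for i in range(5):
    x,r=tri([('scene0',s[i]),('top0',t[i]),('wrist' and 'w1',w[i])]); print(x.round(4),np.round(r,4))
    print('  top+wrist',tri([('top0',t[i]),('w1',w[i])])[0].round(4))
```

```text
[0.672  0.0784 0.1064] [0.0005 0.0008 0.0012]
  top+wrist [0.6727 0.0783 0.1018]
[0.6257 0.0819 0.1049] [0.0003 0.0004 0.0007]
  top+wrist [0.6259 0.0818 0.1031]
[0.5796 0.086  0.1043] [0.0003 0.0006 0.0006]
  top+wrist [0.5796 0.0861 0.103 ]
[0.5338 0.0902 0.1062] [0.0006 0.0006 0.0009]
  top+wrist [0.5337 0.0903 0.1039]
[0.4882 0.0941 0.1062] [0.0005 0.0007 0.0005]
  top+wrist [0.488  0.0943 0.1051]
```

Request:
arm_command --series "1 -0.0065 0.0035 0.05 0; 1 0 0 0.05 0; 1 0 0 0.05 0; 1 0 0 0.05 0; 1 0 0 0.05 0; 1 0 0 0.05 0; 1 0 0 0.05 0; 1 0 0 0.03 0; 1 0 0 0 0; 1 0 0 0 0"

```text
clock: 5.2
position: [0.6717, 0.0738, 0.199]
ee_rot: [0.737, 0.676, 0.0, 0.0]
ft_force: [0.8, 0.4, 0.7]
grip_width: 0.004
grasp_force: 0.0
```

Run:
```python
from h import *
go([.6711,.0781,.1057+.019+.01])
snap('wrist','w2')
s=cv2.imread('pics/w2.png'); c=snap('scene','s2')
a=cv2.imread('pics/s2.png')[180:340,220:400]
o=np.zeros((600,800,3),np.uint8); o[:300,:400]=cv2.resize(s,(400,300)); o[:600,400:800]=0
o=np.hstack([cv2.resize(s[120:330,150:420],(400,311)),cv2.resize(a,(350,311))])
cv2.imwrite('pics/w2b.png',o)
```

```text
pos [0.6717 0.0738 0.199 ] yaw_y -4.99 z [ 1.e-03  2.e-04 -1.e+00] f [0.78 0.37 0.67]
units [ 0.0106 -0.0026  0.1608]
```

View pics/w2b.png

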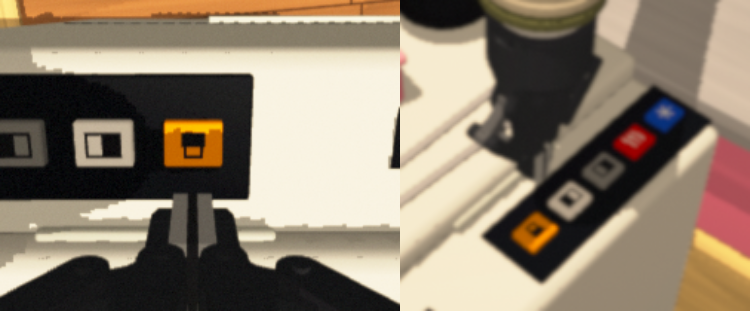

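Request:
arm_command --series "1 0.011 0 0.02 0; 1 0 0 0.025 0; 1 0 0 0.025 0; 1 0 0 0.025 0; 1 0 0 0.025 0; 1 0 0 0.02 0; 1 0 0 0.015 0; 1 0 0 0 0; 1 0 0 0 0; 1 0 0 0 0"

```text
clock: 6.55
position: [0.672, 0.078, 0.1367]
ee_rot: [0.737, 0.676, 0.0, 0.0]
ft_force: [-0.3, 0.4, 0.1]
grip_width: 0.001
grasp_force: 0.0
```

Run:
```python
from h import *
go([.672,.0782,.1057+.019])
snap('wrist','w3');snap('scene','s3')
s=cv2.imread('pics/w3.png'); a=cv2.imread('pics/s3.png')[200:360,220:400]
cv2.imwrite('pics/w3b.png',np.hstack([cv2.resize(s[120:330,150:420],(400,311)),cv2.resize(a,(350,311))]))
```

```text
pos [0.672  0.078  0.1367] yaw_y -5.0 z [ 7.e-04 -0.e+00 -1.e+00] f [-0.29  0.41  0.13]
units [0.0005 0.     0.0301]
```

View pics/w3b.png

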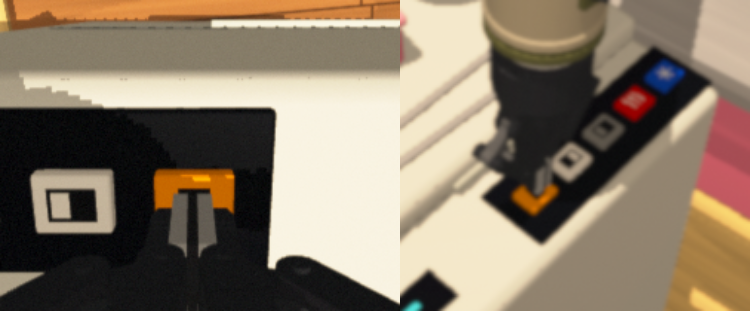

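The tip is centred over the amber key at about (195,200), and no other key is near it. Next I'll go down and feel for contact.

Request:
arm_command --series "1 0 0 0.005 0; 1 0 0 0.005 0; 1 0 0 0.005 0; 1 0 0 0.005 0; 1 0 0 0.0025 0; 1 0 0 0.0025 0; 1 0 0 0 0; 1 0 0 0 0; 1 0 0 0 0; 1 0 0 0 0"

```text
clock: 7.9
position: [0.6718, 0.0779, 0.1264]
ee_rot: [0.737, 0.676, -0.0, 0.0]
ft_force: [-2.4, 0.1, 4.6]
grip_width: 0.001
grasp_force: 2.2
```

Request:
arm_command --series "1 0 0 0.00125 0; 1 0 0 0.00125 0; 1 0 0 0.00125 0; 1 0 0 0 0; 1 0 0 0 0; 1 0 0 0 0; 1 0 0 0 0; 1 0 0 0 0; 1 0 0 0 0; 1 0 0 0 0"

```text
clock: 9.15
position: [0.6718, 0.078, 0.1249]
ee_rot: [0.737, 0.676, -0.0, 0.0]
ft_force: [-2.3, -1.2, 5.8]
grip_width: -0.0
grasp_force: 2.9
```

Request:
arm_command --series "1 0 0 -0.01 0; 1 0 0 -0.015 0; 1 0 0 -0.016 0; 1 0 0 0 0; 1 0 0 0 0; 1 0 -0.04 0 0; 1 0 -0.04 0 0; 1 0 -0.035 0 0; 1 0 0 0 0; 1 0 0 0 0"

```text
clock: 10.4
position: [0.6264, 0.0817, 0.1412]
ee_rot: [0.737, 0.676, 0.0, 0.0]
ft_force: [-0.3, -0.1, -0.3]
grip_width: 0.003
grasp_force: 0.0
```

Run:
```python
from h import *
go([.6257,.0819,.1263])
snap('wrist','w4');snap('scene','s4')
s=cv2.imread('pics/w4.png'); a=cv2.imread('pics/s4.png')[200:360,220:400]
cv2.imwrite('pics/w4b.png',np.hstack([cv2.resize(s[120:330,150:420],(400,311)),cv2.resize(a,(350,311))]))
```

```text
pos [0.6264 0.0817 0.1412] yaw_y -5.01 z [ 3.e-04 -1.e-04 -1.e+00] f [-0.35 -0.05 -0.26]
units [ 0.0003 -0.0019  0.0372]
```

View pics/w4b.png

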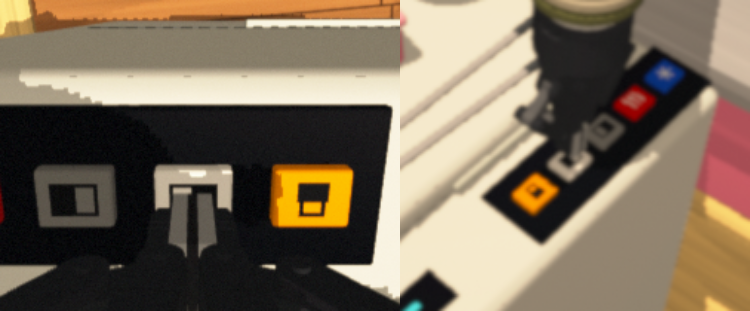

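The tip is over the white key at about (195,200), and the amber key is back up. I'll press about 15 mm down and read the force.

Request:
arm_command --series "1 0 -0.001 0.01 0; 1 0 0 0.01 0; 1 0 0 0.006 0; 1 0 0 0.003 0; 1 0 0 0.003 0; 1 0 0 0.003 0; 1 0 0 0.0025 0; 1 0 0 0 0; 1 0 0 0 0; 1 0 0 0 0"

```text
clock: 11.75
position: [0.6255, 0.082, 0.1263]
ee_rot: [0.737, 0.676, -0.0, 0.0]
ft_force: [-2.3, -0.3, 4.8]
grip_width: -0.001
grasp_force: 2.2
```

Request:
arm_command --series "1 0 0 -0.01 0; 1 0 0 -0.015 0; 1 0 0 -0.015 0; 1 0 0 0 0; 1 0 0 0 0; 1 0 -0.06 0 0; 1 0 -0.07 0 0; 1 0 -0.06 0 0; 1 0 -0.04 0 0; 1 0 0 0 0"

```text
clock: 13.0
position: [0.5332, 0.09, 0.1422]
ee_rot: [0.737, 0.676, -0.0, 0.0]
ft_force: [0.6, -0.2, -0.5]
grip_width: 0.001
grasp_force: 0.0
```

Request:
arm_command --series "1 0 0 0 0; 1 0 0 0 0; 1 0 0 0 0; 1 0 0 0 0; 1 0 0 0 0; 1 0 0 0 0; 1 0 0 0 0; 1 0 0 0 0; 1 0 0 0 0; 1 0 0 0 0"

```text
clock: 14.25
position: [0.5339, 0.09, 0.1422]
ee_rot: [0.737, 0.676, -0.0, 0.0]
ft_force: [-0.2, 0.4, -0.1]
grip_width: -0.001
grasp_force: 0.0
```

Run:
```python
from h import *
go([.5337,.0901,.1263])
snap('wrist','w5');snap('scene','s5')
s=cv2.imread('pics/w5.png'); a=cv2.imread('pics/s5.png')[200:360,220:400]
cv2.imwrite('pics/w5b.png',np.hstack([cv2.resize(s[120:330,150:420],(400,311)),cv2.resize(a,(350,311))]))
```

```text
pos [0.5339 0.09   0.1422] yaw_y -4.99 z [ 1.e-04 -1.e-04 -1.e+00] f [-0.17  0.37 -0.07]
units [ 0.0002 -0.0005  0.0397]
```

View pics/w5b.png

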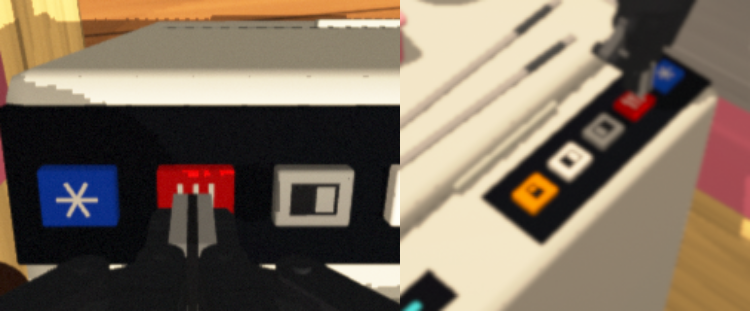

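The tip is over the red key at about (195,200), and all keys are up. I'll press it.

Request:
arm_command --series "1 0 0 0.01 0; 1 0 0 0.01 0; 1 0 0 0.007 0; 1 0 0 0.004 0; 1 0 0 0.003 0; 1 0 0 0.003 0; 1 0 0 0.0025 0; 1 0 0 0 0; 1 0 0 0 0; 1 0 0 0 0"

```text
clock: 15.6
position: [0.5338, 0.09, 0.1264]
ee_rot: [0.737, 0.676, -0.0, 0.0]
ft_force: [-3.9, -0.7, 4.1]
grip_width: 0.003
grasp_force: 2.1
```

Request:
arm_command --series "1 0 0 0.001 0; 1 0 0 0.001 0; 1 0 0 0 0; 1 0 0 0 0; 1 0 0 0 0; 1 0 0 0 0; 1 0 0 0 0; 1 0 0 0 0; 1 0 0 0 0; 1 0 0 0 0"

```text
clock: 16.85
position: [0.5339, 0.09, 0.1256]
ee_rot: [0.737, 0.676, -0.0, 0.0]
ft_force: [-3.2, -1.7, 4.5]
grip_width: -0.005
grasp_force: 2.5
```

Request:
arm_command --series "1 0 0 -0.01 0; 1 0 0 -0.016 0; 1 0 0 -0.016 0; 1 0 0 0 0; 1 0 0 0 0; 1 0 0.05 0 0; 1 0 0.1 0 0; 1 0 0.1 0 0; 1 0 0.07 0 0; 1 0 0.025 0 0"

```text
clock: 18.1
position: [0.6721, 0.0777, 0.1415]
ee_rot: [0.737, 0.675, -0.0, -0.0]
ft_force: [-0.7, 0.3, -1.0]
grip_width: 0.004
grasp_force: 0.0
```

Request:
arm_command --series "1 0 0 0 0; 1 0 0 0 0; 1 0 0 0 0; 1 0 0 0 0; 1 0 0 0 0; 1 0 0 0 0; 1 0 0 0 0; 1 0 0 0 0; 1 0 0 0 0; 1 0 0 0 0"

```text
clock: 19.35
position: [0.6714, 0.078, 0.1424]
ee_rot: [0.737, 0.676, -0.0, 0.0]
ft_force: [1.3, 0.5, -0.1]
grip_width: -0.001
grasp_force: 0.0
```

Run:
```python
from h import *
go([.672,.078,.1259])
```

```text
pos [0.6714 0.078  0.1424] yaw_y -5.0 z [ 0.e+00 -1.e-04 -1.e+00] f [ 1.25  0.48 -0.15]
units [0.0001 0.0016 0.0413]
```

Request:
arm_command --series "1 0 0.0015 0.01 0; 1 0 0 0.01 0; 1 0 0 0.007 0; 1 0 0 0.004 0; 1 0 0 0.003 0; 1 0 0 0.003 0; 1 0 0 0.003 0; 1 0 0 0 0; 1 0 0 0 0; 1 0 0 0 0"

```text
clock: 20.6
position: [0.6719, 0.0779, 0.1265]
ee_rot: [0.737, 0.676, -0.0, 0.0]
ft_force: [-3.0, -1.0, 4.3]
grip_width: 0.001
grasp_force: 2.1
```

Request:
arm_command --series "1 0 0 0.001 0; 1 0 0 0.001 0; 1 0 0 0 0; 1 0 0 0 0; 1 0 0 0 0; 1 0 0 0 0; 1 0 0 0 0; 1 0 0 0 0; 1 0 0 0 0; 1 0 0 0 0"

```text
clock: 21.85
position: [0.672, 0.078, 0.1257]
ee_rot: [0.737, 0.676, -0.0, 0.0]
ft_force: [-4.0, -0.9, 5.4]
grip_width: -0.001
grasp_force: 2.5
```

Request:
arm_command --series "1 0 0 -0.01 0; 1 0 0 -0.03 0; 1 0 0 -0.06 0; 1 0 0 -0.08 0; 1 0 0 -0.08 0; 1 0 0 -0.08 0; 1 0 0 -0.08 0; 1 0 0 -0.05 0; 1 0 0 0 0; 1 0 0 0 0"

```text
clock: 23.1
position: [0.6718, 0.0779, 0.3127]
ee_rot: [0.737, 0.676, -0.0, -0.0]
ft_force: [-0.3, 0.3, -0.4]
grip_width: 0.001
grasp_force: 0.0
```

Request:
arm_command --series "1 0 0 0 0; 1 0 0 0 0; 1 0 0 0 0; 1 0 0 0 0; 1 0 0 0 0; 1 0 0 0 0; 1 0 0 0 0; 1 0 0 0 0; 1 0 0 0 0; 1 0 0 0 0"

```text
clock: 24.35
position: [0.672, 0.0779, 0.3136]
ee_rot: [0.737, 0.676, -0.0, 0.0]
ft_force: [0.2, -0.1, 0.1]
grip_width: 0.001
grasp_force: 0.0
```

Run:
```python
from h import *
go([0,0,0])
a=[snap(n,n+'9')['pixels'] for n in('scene','top')]
cv2.imwrite('pics/end.png',cv2.resize(np.hstack(a)[:,:,::-1],(800,300),interpolation=cv2.INTER_AREA))
```

```text
pos [0.672  0.0779 0.3136] yaw_y -4.99 z [ 0.e+00 -1.e-04 -1.e+00] f [ 0.24 -0.12  0.07]
units [-0.3402 -1.6566  0.784 ]
```

View pics/end.png

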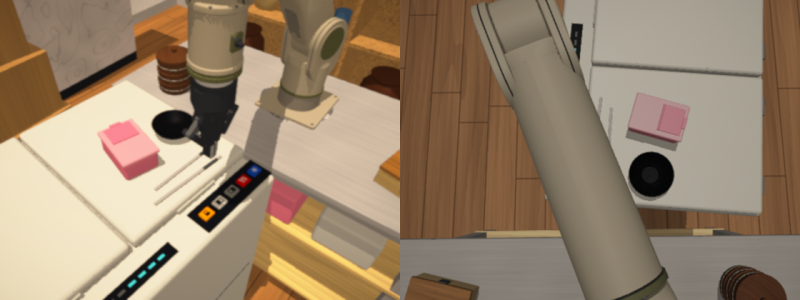

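The hand is clear of the fridge. The dish at (650,175), the box at (658,118) and the chopsticks are where they were, and all keys are up.

```bash
python3 -c "
from workcell import manip
print(manip.hand_in())"
```

```text
the job is handed in; nothing more can be done
None
```

I pressed amber, white, red and amber in that order, each with a measured vertical force of no more than 5.8 N and released before the next, then raised the hand clear of the fridge and handed the job in at about 24 s; the hand-in returned no verdict.

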